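# Line up the reagent bottles by height

## Task

Line the four bottles from the near edge of the bench up by height along the white board: the tallest standing on the red pad, then each next shorter one on the next pad along the row, so that the shortest ends on the last pad. Centre each bottle on its pad, keep the bottles upright all the time, and do not disturb the timer or the tape roll.

Things in the scene. Friction and masses are not known exactly. Their poses are not given: they have to be found in the camera images.
- bottle_tall: slim white plastic bottle with a white cap and a blue band on its label, 39 mm across, 150 mm high: the tallest. Loose, upright. Origin: centre of its underside, z up. About 170 g. Can be gripped up to 130 mm above its foot; best in its upper half.
- bottle_amber: brown bottle with a paper label and a black cap, body 46 mm across up to 80 mm above its foot, then a shoulder, cap 30 mm across, 122 mm high in all: second tallest, about 150 g. The cap (the top 18 mm) is screwed on firmly and the bottle can be lifted by it; gripping far below it brings the cap up against the palm of a short gripper. Loose, upright. Origin: centre of its underside, z up.
- bottle_grey: grey plastic bottle with a paper label and a blue cap, body 38 mm across up to 60 mm above its foot, then a shoulder, cap 26 mm across, 97 mm high in all: third tallest, about 90 g. The cap (the top 16 mm) is screwed on firmly; grip the body or the cap. Loose, upright. Origin: centre of its underside, z up.
- bottle_dropper: small white dropper bottle with a pointed red cap, 25 mm across, 73 mm high in all: the shortest. Loose, upright, light (about 30 g). Origin: centre of its underside, z up. Only its body, up to 45 mm above its foot, can be gripped; the red cap cannot.
- pad_red: red round rubber place pad with a thin white ring, 58 mm across, 3 mm thick, fixed on the white board (board top 6 mm above the worktop, so the pad's top is at z = 9 mm). Origin: centre of its underside, z up; its y axis runs along the row, its x axis across it. It is always at one end of the row of four pads (100 mm from centre to centre, in a straight line), at the left or the right end.
- pad_mid_a: grey round rubber place pad with a thin white ring, 58 mm across, 3 mm thick, fixed on the white board (board top 6 mm above the worktop, so the pad's top is at z = 9 mm). Origin: centre of its underside, z up; its y axis runs along the row, its x axis across it. One of the two middle pads; which of them is next to the red one differs from start to start.
- pad_mid_b: grey round rubber place pad with a thin white ring, 58 mm across, 3 mm thick, fixed on the white board (board top 6 mm above the worktop, so the pad's top is at z = 9 mm). Origin: centre of its underside, z up; its y axis runs along the row, its x axis across it. One of the two middle pads; which of them is next to the red one differs from start to start.
- pad_end: grey round rubber place pad with a thin white ring, 58 mm across, 3 mm thick, fixed on the white board (board top 6 mm above the worktop, so the pad's top is at z = 9 mm). Origin: centre of its underside, z up; its y axis runs along the row, its x axis across it. It is at the end of the row opposite to the red pad.
- bench_timer: white countdown timer lying on the worktop to the right of the work, 64 x 64 x 19 mm, loose; to be left alone. Origin: centre of its underside.
- tape_roll: roll of cream paper tape lying flat on the worktop to the left of the work, 62 mm across, 19 mm high, loose; to be left alone. Origin: centre of its underside.

How it is judged:
By the outcome, as a careful person would: the job done as asked, in the order asked, and still so for the second after the job is handed in, with the robot touching nothing.
It also fails if it takes over 109 s, if anything falls off the work surface, if the arm or the gripper's body presses on something with over 40 N, if the wrist force passes 120 N, or if a joint passes its speed limit or range.

## Robot

A 6-joint arm with a two-finger parallel gripper is mounted at the origin on a cart in front of the work surface, level with it; the furniture and walls round the work are solid. World frame = base frame: x ahead of the robot, y to its left, z up, the work surface at z = 0. Lengths are in mm, angles in rad, forces in N, time in s.
With the tool pointing down it reaches from about 300 to 850 mm from the base axis. Payload 4.2 kg.
Tool frame: the origin (TCP) lies midway between the tips of the shut fingers; the grasp point (between the pads) lies 19 mm behind it; z points along the fingers, y is the line along which they close (so a half turn about z gives the same grasp; the last joint's range is limited). The gripper opens to 91 mm and grips with 3 to 60 N. Pads are 32 mm wide; open, the fingers measure 118 mm over their backs; the gripper's body (76 mm by 178 mm) begins 60 mm behind the grasp point.
Start: joints at [-1.202, 0.32, 1.565, -0, 1.257, -0.02], TCP at [217.974, -532.1, 213.976] pointing down, gripper open.
Joint ranges: [-3.11, 3.11], [-0.84, 2.01], [0.21, 2.61], [-1.34, 4.49], [0.05, 2.63], [-2.56, 2.56]. Speed limits (rad/s): [2.57, 2.57, 3.14, 3.14, 3.14, 3.14].

## Interface

Orientations are given as a rotation vector (axis times angle).
In Python, from rig import bot, optics, ticket gives the robot as it stands.
- The arm moves only by the tool servo_tool, never from a script. Its argument "deltas" is one flat list of numbers, 7 for each row, row after row: the turn, a rotation vector about the tool's x, y, z in rad, then the shift along the tool's x, y, z in cm, then the closure, from -1 (fully open) to 1 (shut). A call has 1 to 12 rows; each row shifts and turns the commanded pose from where the row before left it, along the tool's axes as they then stand; what a row does not reach is not made up. A row lasts 1/8 s, in which the tool goes at most 62.5 mm and 10.7 degrees, less where a joint would pass 70% of its speed; a pose out of reach is approached as far as the arm can. A call is refused whole if a number of a shift passes 6.25 or a number of a turn 0.188, either way. A call with a gripper value outside its range is refused whole. The fingers move at their own pace and stop on an object; "squeeze" is the grip in N (left out, the last holds). Time passes only in rows, so rows that do not move let the fingers close. It gives the time, the measured TCP pose, the force, the opening and the grip force at its end, in the units of the state.
- bot.get_obs(): the state, without advancing time (a new reading comes with each control period).
- optics.read_camera(name): name is "scene" or "top" or "wrist"; returns (picture, depth): 480x640x3 uint8, red, green, blue; 480x640 float32, mm along the optical axis (not along the pixel's ray), 0 where there is no reading.
- optics.calibration(name): a dict with "fx", "fy", "cx", "cy" (pixels), "distortion" ([k1, k2, p1, p2, k3] as OpenCV has them; the pictures are not rectified), "extrinsics" (4x4, takes a point from camera to world coordinates). Camera axes: x right, y up, looking along -z (the intrinsics and any distortion apply to the point x, -y, -z); pixel columns grow to the right and rows downward; lengths in mm; the calibration is good to about 2 mm. A picture is of the moment at which its call begins: read the wrist's pose just before it. calibration takes no time and is no camera call; for the wrist camera it gives the pose at the moment of the call.
- ticket.job_done(): hands the job in; it is judged then, once.
The state is a dict: "t": time; "joint_positions": joint angles; "dq": joint speeds; "joint_efforts": joint torques, N m; "eef_pos": TCP position; "tcp_rot": TCP orientation; "force": force on the tool from outside, world axes, zero at the start; "ft_torque": the same for the moment, N m; "gripper_width": opening from 0.0 (shut) to 1.0 (fully open); "finger_force": force on a finger pad.
Only numpy, scipy, OpenCV 4.12 (cv2) and the standard library are available. Lean on these libraries where they do the work, as an engineer would, in place of code of your own. Each camera call takes 0.05 s, during which the arm holds its last target. There are 200 camera calls.

## Working session

There is one attempt and no reset: what is moved stays moved. The work goes in short steps, Python scripts to look and compute and a tool call to move; the robot and the scene stay as the last step left them, time stands still between calls to the robot, and variables do not carry over. Pictures are saved under pics/ and viewed, at most 14 in all, crops included, and the job is handed in when it is done.

Besides the shell and the picture viewer there is one more tool, called after ">>>" as name(argument=value, ...), one argument or row to a line, values as JSON. servo_tool: Moves the arm, as the interface text tells. Its arguments: {"type":"object","properties":{"deltas":{"type":"array","items":{"type":"number"}},"squeeze":{"type":"number"}},"required":["deltas"]}

```bash
mkdir -p pics; python3 - <<'E'
from rig import bot, optics
import cv2
print(bot.get_obs())
for n in ("top","scene"):
    p,d=optics.read_camera(n); cv2.imwrite(f"pics/{n}0.png",p[:,:,::-1]); print(n,optics.calibration(n))
E
```

```text
{'t': 0.0, 'joint_positions': array([-1.20200538e+00,  3.20289553e-01,  1.56565919e+00, -2.34633041e-05,
        1.25739597e+00, -1.99856357e-02]), 'dq': array([ 0.00012251,  0.00028264,  0.0005645 , -0.00043713, -0.00046046,
        0.00020925]), 'joint_efforts': array([-1.44614962e-03, -4.12470603e+01, -2.31974119e+01,  7.26050581e-02,
        4.58769780e-02, -1.17329932e-04]), 'eef_pos': array([ 217.77916576, -531.62398503,  213.129334  ]), 'tcp_rot': array([-3.08073252e+00, -6.06528695e-01,  5.11786857e-04]), 'force': array([-0.17534865, -0.07329615, -0.18830623]), 'ft_torque': array([ 0.01171728,  0.00350967, -0.03237661]), 'finger_force': 0.0, 'gripper_width': 0.9975853209845511}
top {'fx': 532.4990983726537, 'fy': 532.4990983726537, 'cx': 310.1780384735985, 'cy': 236.25227351979507, 'distortion': array([-0.11336174,  0.        ,  0.        ,  0.        ,  0.        ]), 'extrinsics': array([[-1.33470125e-02,  9.92165471e-01, -1.24215677e-01,
         3.78894931e+02],
       [-9.99648782e-01, -1.03957592e-02,  2.43770477e-02,
        -1.59671029e+02],
       [ 2.28947487e-02,  1.24497411e-01,  9.91955758e-01,
         1.18532852e+03],
       [ 0.00000000e+00,  0.00000000e+00,  0.00000000e+00,
         1.00000000e+00]])}
scene {'fx': 475.1615271054081, 'fy': 475.1615271054081, 'cx': 316.6180038406381, 'cy': 233.12775033177707, 'distortion': array([-0.12470641,  0.        ,  0.        ,  0.        ,  0.        ]), 'extrinsics': array([[-5.77409595e-01,  5.49163999e-01, -6.04166419e-01,
         4.19454236e-01],
       [-8.16442884e-01, -3.92340797e-01,  4.23662266e-01,
         2.09407296e+02],
       [-4.37907010e-03,  7.37894032e-01,  6.74902380e-01,
         6.17112680e+02],
       [ 0.00000000e+00,  0.00000000e+00,  0.00000000e+00,
         1.00000000e+00]])}
```

View pics/top0.png

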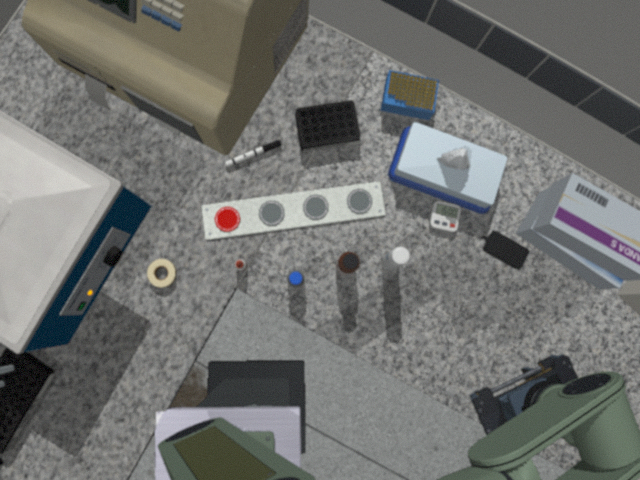

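View pics/scene0.png

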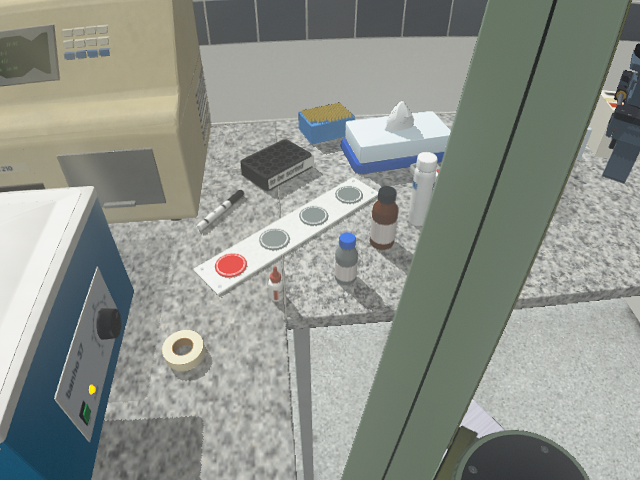

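```bash
cat > h.py <<'E'
import numpy as np, cv2
from rig import bot, optics
from scipy.spatial.transform import Rotation as R
def cast(cal,uv,z):
    K=np.array([[cal['fx'],0,cal['cx']],[0,cal['fy'],cal['cy']],[0,0,1]])
    n=cv2.undistortPoints(np.array(uv,float).reshape(-1,1,2),K,np.array(cal['distortion'])).reshape(-1,2)
    T=np.array(cal['extrinsics']); d=np.c_[n[:,0],-n[:,1],-np.ones(len(n))]@T[:3,:3].T
    o=T[:3,3]; return o+d*((z-o[2])/d[:,2])[:,None]
def blob(mask,near=None,rad=20):
    """centre of the min enclosing ellipse of the biggest contour near a pixel"""
    m=mask.astype(np.uint8)*255
    if near is not None:
        k=np.zeros_like(m); cv2.circle(k,near,rad,255,-1); m&=k
    m=cv2.morphologyEx(m,cv2.MORPH_OPEN,np.ones((2,2),np.uint8))
    c=max(cv2.findContours(m,cv2.RETR_EXTERNAL,cv2.CHAIN_APPROX_NONE)[0],key=cv2.contourArea)
    e=cv2.fitEllipse(cv2.convexHull(c)); return e
def pose():
    s=bot.get_obs(); r=R.from_rotvec(s['tcp_rot']).as_matrix()
    return s,r
def togo(xyz):
    """tool-axis shift in cm to a world TCP point"""
    s,r=pose(); return np.round(r.T@(np.array(xyz)-s['eef_pos'])/10,2)
E
python3 - <<'E'
from h import *
p=cv2.imread('pics/top0.png'); h=cv2.cvtColor(p,cv2.COLOR_BGR2HSV).astype(int); H,S,V=h[...,0],h[...,1],h[...,2]
cal=optics.calibration('top')
red=(S>120)&((H<10)|(H>170))
A=[('red',red,(228,219),9,18)]+[(f'g{i}',(p[...,0].astype(int)<165),u,9,17) for i,u in enumerate([(272,213),(316,207),(359,201)])]
A+=[('tall',(V>190)&(S<40),(401,256),150,14),('amber',V<60,(348,262),122,13),('grey',(H>100)&(H<130)&(S>120),(296,278),97,12),('drop',red,(240,264),68,10)]
for n,m,u,z,r in A:
    e=blob(m,u,r); print(n,np.round(e[0],1),np.round(e[1],1),np.round(cast(cal,[e[0]],z)[0],1))
for n,u,z in [('timer',(445,217),19),('tape',(161,273),19),('boxL',(392,185),50),('boxtopc',(412,125),90),('rack',(328,125),30)]: print(n,np.round(cast(cal,[u],z)[0]))
cv2.imwrite('pics/crop0.png',cv2.resize(p[180:300,190:430],None,fx=3,fy=3,interpolation=cv2.INTER_CUBIC))
E
```

```text
red [227.6 219.9] [22.2 23. ] [564.9  -4.5   9. ]
g0 [272.3 214. ] [25.9 26.5] [ 577.2 -104.5    9. ]
g1 [316.3 207.9] [25.6 26.4] [ 590.1 -203.3    9. ]
g2 [360.2 202.3] [25.3 26.3] [ 602.2 -302.4    9. ]
tall [401.3 255.6] [15.3 16. ] [ 468.3 -363.7  150. ]
amber [351.2 262.9] [15.3 16.4] [ 457.4 -267.4  122. ]
grey [296.3 278.8] [12.8 12.9] [ 427.9 -156.9   97. ]
drop [240.1 264.9] [5.7 6. ] [459.7 -39.1  68. ]
timer [ 565. -492.   19.]
tape [447. 140.  19.]
boxL [ 632. -368.   50.]
boxtopc [ 756. -410.   90.]
rack [ 777. -232.   30.]
```

View pics/crop0.png

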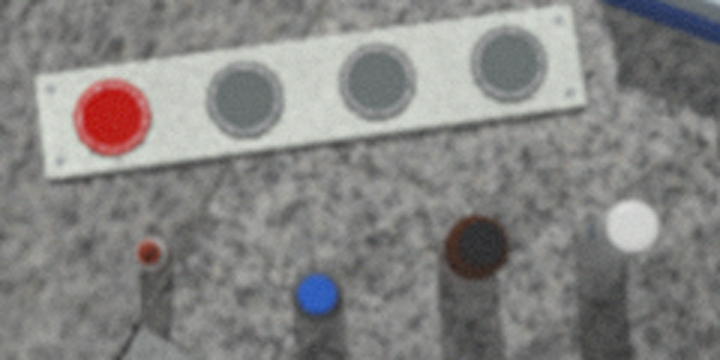

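>>> servo_tool(
  deltas=[0, 0, -0.186, 0, 0, 0, -1, 0, 0, -0.186, 0, 0, 0, -1, 0, 0, -0.186, 0, 0, 0, -1, 0, 0, -0.186, 0, 0, 0, -1, 0, 0, -0.186, 0, 0, 0, -1, 0, 0, -0.186, 0, 0, 0, -1, 0, 0, -0.186, 0, 0, 0, -1, 0, 0, 0, 2.7, 5.4, -0.4, -1, 0, 0, 0, 2.7, 5.4, -0.4, -1, 0, 0, 0, 2.7, 5.4, -0.4, -1, 0, 0, 0, 2.7, 5.4, -0.4, -1, 0, 0, 0, 2.7, 5.4, -0.4, -1],
  squeeze=15,
)

```text
t: 1.6
eef_pos: [471.2, -364.4, 233.7]
tcp_rot: [-2.084, -2.35, 0.0]
force: [1.4, -0.2, -0.6]
gripper_width: 0.999
finger_force: 0.0
```

```bash
python3 - <<'E'
from h import *
s,r=pose(); p,d=optics.read_camera('wrist'); cal=optics.calibration('wrist')
cv2.imwrite('pics/w1.png',p[:,:,::-1]); np.save('w1.npy',d)
print(s['t'],s['eef_pos'],r.round(3),s['joint_positions'].round(2)); print(cal)
print(d[::80,::80].round())
E
```

```text
1.6 [ 471.17619988 -364.40457002  233.73087242] [[-0.12   0.993 -0.   ]
 [ 0.993  0.12   0.   ]
 [ 0.    -0.    -1.   ]] [-0.68  0.34  1.48 -0.    1.32 -0.8 ]
{'fx': 430.29983930722653, 'fy': 430.29983930722653, 'cx': 316.54172652406646, 'cy': 243.88127435907077, 'distortion': array([0.00242455, 0.        , 0.        , 0.        , 0.        ]), 'extrinsics': array([[ 9.92370254e-01, -1.17791171e-01, -3.64214065e-02,
         4.67080311e+02],
       [ 1.23093626e-01,  9.63358729e-01,  2.38302159e-01,
        -2.92704816e+02],
       [ 7.01698949e-03, -2.40967217e-01,  9.70507889e-01,
         4.04385754e+02],
       [ 0.00000000e+00,  0.00000000e+00,  0.00000000e+00,
         1.00000000e+00]])}
[[1177.  741.  365.  365.  365.  366.  360.  366.]
 [1227. 1227.  382.  381.  266.  381.  375.  381.]
 [1284.  399.  397.  399.  398.  397.  388.  399.]
 [1345.  418.  418.  416.  262.  416.  418.  416.]
 [  74.   83.   84.   84.   84.   83.   82.   84.]
 [  77.   89.  130.  460.   73.   74.   73.   75.]]
```

View pics/w1.png

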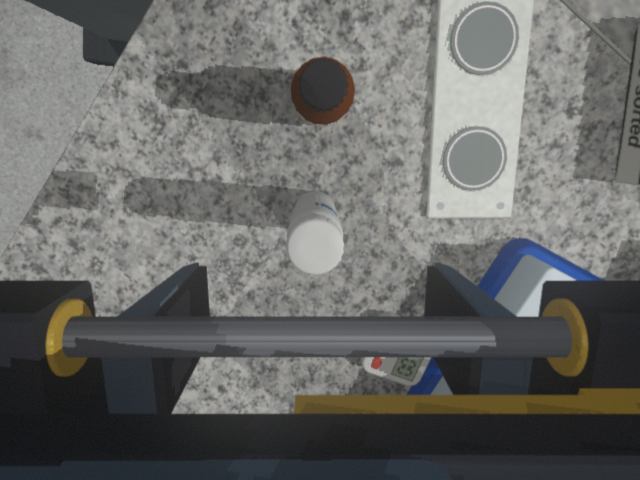

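The wrist view shows the tall bottle's cap at (316,243), the amber cap at (323,84), pad_end at (475,158) and a middle pad at (485,38).

```bash
python3 - <<'E'
from h import *
p=cv2.imread('pics/w1.png'); h=cv2.cvtColor(p,cv2.COLOR_BGR2HSV).astype(int); H,S,V=h[...,0],h[...,1],h[...,2]
cal=optics.calibration('wrist')
g=cv2.cvtColor(p,cv2.COLOR_BGR2GRAY).astype(int)
for n,m,u,z,r in [('tall',(V>165)&(S<30),(316,244),150,32),('amber',g<62,(323,84),122,28),('end',(g<140),(475,158),9,29),('mid',(g<140),(485,38),9,31)]:
    e=blob(m,u,r); print(n,np.round(e[0],1),np.round(e[1],1),np.round(cast(cal,[e[0]],z)[0],1))
E
```

```text
tall [318.7 245.7] [53.  60.8] [ 478.1 -356.2  150. ]
amber [322.5  85.7] [52.1 54.8] [ 468.9 -261.4  122. ]
end [476.1 159.3] [48.8 53.6] [ 615.5 -294.     9. ]
mid [486.   38.6] [53.6 60.6] [ 602.4 -194.3    9. ]
```

```bash
python3 - <<'E'
from h import *
for i in range(2):
    s,r=pose(); cal=optics.calibration('wrist'); p,d=optics.read_camera('wrist')
    T=np.array(cal['extrinsics']); print(s['t'],s['eef_pos'],T[:3,3], (r.T@(T[:3,3]-s['eef_pos'])).round(1)); print((r.T@T[:3,:3]).round(4))
    p=p[:,:,::-1].copy(); h=cv2.cvtColor(p,cv2.COLOR_BGR2HSV).astype(int); H,S,V=h[...,0],h[...,1],h[...,2]
    g=cv2.cvtColor(p,cv2.COLOR_BGR2GRAY).astype(int)
    for n,m,u,z,rr in [('tall',(V>165)&(S<30),(316,244),150,32),('amber',g<62,(323,84),122,28),('end',(g<140),(475,158),9,29),('mid',(g<140),(485,38),9,31)]:
        e=blob(m,u,rr); print(n,np.round(e[0],1),np.round(e[1],1),np.round(cast(cal,[e[0]],z)[0],1), d[int(e[0][1]),int(e[0][0])])
pt,dt=optics.read_camera('top'); ct=optics.calibration('top')
for u,z in [((360,202),9),((316,208),9),((401,256),150),((351,262),122)]:
    T=np.array(ct['extrinsics']); q=cast(ct,[u],z)[0]; print(u,dt[u[1],u[0]], -(T[:3,:3].T@(q-T[:3,3]))[2])
E
```

```text
1.65 [ 477.63269113 -359.93690955  234.00880829] [ 467.08031072 -292.70481584  404.38575363] [  68.5   -1.  -170.2]
[[-1.100e-03  9.698e-01  2.438e-01]
 [ 1.000e+00  1.200e-03 -1.000e-04]
 [-4.000e-04  2.438e-01 -9.698e-01]]
tall [310.1 247.5] [48.  57.2] [ 473.  -357.9  150. ] 264.3836
amber [316.6  88.7] [38.5 50.4] [ 465.5 -263.6  122. ] 266.1502
end [469.1 162.5] [43.  49.2] [ 609.8 -297.6    9. ] 390.0356
mid [479.   42.1] [46.6 54.5] [ 597.2 -197.8    9. ] 365.2143
1.7 [ 474.26609359 -362.27058867  233.66960074] [ 464.29134967 -294.65502959  403.90525148] [  68.5   -1.  -170.2]
[[-1.100e-03  9.698e-01  2.438e-01]
 [ 1.000e+00  1.100e-03 -1.000e-04]
 [-4.000e-04  2.438e-01 -9.698e-01]]
tall [314.  247.1] [53.6 59.2] [ 471.6 -359.8  150. ] 262.8333
amber [320.   87.2] [46.1 53.2] [ 463.5 -265.1  122. ] 266.8428
end [472.5 161.7] [48.7 50.3] [ 607.9 -299.1    9. ] 388.827
mid [482.9  41. ] [53.3 56.8] [ 595.3 -199.5    9. ] 365.33865
(360, 202) 1196.6852 1198.1459837079701
(316, 208) 1194.1455 1194.123553856339
(401, 256) 556.6332 1042.9731470977754
(351, 262) 1070.2035 1067.3584559309932
```

>>> servo_tool(
  deltas=[0, 0, 0, 0, 0, 0, -1, 0, 0, 0, 0, 0, 0, -1, 0, 0, 0, 0, 0, 0, -1],
)

```text
t: 2.17
eef_pos: [469.0, -366.5, 234.0]
tcp_rot: [2.086, 2.349, -0.0]
force: [-0.4, -0.3, 0.3]
gripper_width: 1.001
finger_force: 0.0
```

```bash
python3 - <<'E'
from h import *
s,r=pose(); cal=optics.calibration('wrist'); p,d=optics.read_camera('wrist')
p=p[:,:,::-1].copy(); cv2.imwrite('pics/w2.png',p);h=cv2.cvtColor(p,cv2.COLOR_BGR2HSV).astype(int); H,S,V=h[...,0],h[...,1],h[...,2]
g=cv2.cvtColor(p,cv2.COLOR_BGR2GRAY).astype(int)
print(s['eef_pos'],r[:2].round(3), s['dq'].round(3))
for n,m,u,z,rr in [('tall',(V>165)&(S<30),(316,244),150,34),('amber',g<62,(323,84),122,30),('end',(g<140),(475,160),9,31),('mid',(g<140),(485,40),9,33)]:
    e=blob(m,u,rr); print(n,np.round(e[0],1),np.round(e[1],1),np.round(cast(cal,[e[0]],z)[0],1))
E
```

```text
[ 469.01577368 -366.45534827  234.03186695] [[-0.118  0.993 -0.   ]
 [ 0.993  0.118 -0.   ]] [ 0.006  0.    -0.002  0.002 -0.    -0.001]
tall [321.9 244. ] [53.2 57.6] [ 470.8 -361.7  150. ]
amber [323.7  85.3] [55.9 60.3] [ 460.9 -268.   122. ]
end [478.5 157.1] [48.9 53.2] [ 607.2 -300.     9. ]
mid [488.1  36.8] [54.2 58.3] [ 594.4 -201.3    9. ]
```

>>> servo_tool(
  deltas=[0, 0, 0, 0.4, 0.1, 4.8, -1, 0, 0, 0, 0, 0, 4.8, -1, 0, 0, 0, 0, 0, 3.7, -1, 0, 0, 0, 0, 0, 1.0, -1, 0, 0, 0, 0, 0, 0, -1, 0, 0, 0, 0, 0, 0, 1, 0, 0, 0, 0, 0, 0, 1, 0, 0, 0, 0, 0, 0, 1, 0, 0, 0, 0, 0, 0, 1, 0, 0, 0, 0, 0, 0, 1],
  squeeze=25,
)

```text
t: 3.48
eef_pos: [470.4, -361.7, 91.1]
tcp_rot: [2.084, 2.351, -0.0]
force: [1.4, 0.3, -0.7]
gripper_width: 0.483
finger_force: 0.0
```

>>> servo_tool(
  deltas=[0, 0, 0, 0, 0, 0, 1, 0, 0, 0, 0, 0, 0, 1, 0, 0, 0, 0, 0, -2.0, 1, 0, 0, 0, 0, 0, -3.0, 1, 0, 0, 0, 0, 3, 0, 1, 0, 0, 0, 0, 4, 0, 1, 0, 0, 0, 1.5, 2, 0, 1, 0, 0, 0, 4.5, 0.6, 0, 1, 0, 0, 0, 4.5, 0.6, 0, 1],
)

```text
t: 4.6
eef_pos: [558.9, -244.0, 140.1]
tcp_rot: [-2.084, -2.349, 0.0]
force: [0.2, 0.2, -1.1]
gripper_width: 0.417
finger_force: 25.0
```

>>> servo_tool(
  deltas=[0, 0, 0, 4.6, 0.7, 0, 1, 0, 0, 0, 5.0, 0.8, 0, 1, 0, 0, 0, 5.0, 0.8, 0, 1, 0, 0, 0, 5.0, 0.8, 0, 1, 0, 0, 0, 3.2, 0.6, 0, 1, 0, 0, 0, 1.1, 0, 0, 1, 0, 0, 0, 0, 0, 0, 1, 0, 0, 0, 0, 0, 0, 1, 0, 0, 0, 0, 0, 0, 1],
)

```text
t: 5.72
eef_pos: [567.2, -4.7, 140.9]
tcp_rot: [2.086, 2.349, -0.0]
force: [0.1, -0.7, -1.5]
gripper_width: 0.415
finger_force: 25.0
```

```bash
python3 - <<'E'
from h import *
s,r=pose(); print(s['t'],s['eef_pos'],r.round(3),togo([567.5,-3.5,102]))
p,d=optics.read_camera('wrist'); cv2.imwrite('pics/w3.png',p[:,:,::-1])
p,d=optics.read_camera('top'); cv2.imwrite('pics/t3.png',cv2.resize(p[130:290,180:420,::-1],None,fx=3,fy=3))
E
```

```text
5.725 [567.22391236  -4.65416271 140.90730541] [[-0.118  0.993  0.   ]
 [ 0.993  0.118 -0.   ]
 [-0.    -0.    -1.   ]] [0.11 0.04 3.89]
```

View pics/w3.png

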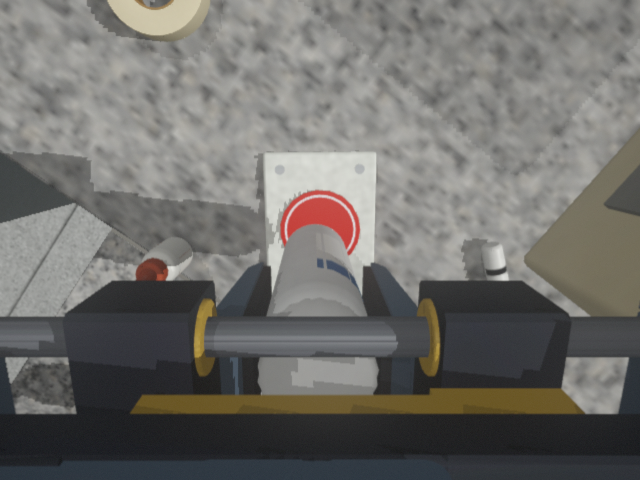

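The red pad is at about (320,228), with the held bottle's foot just in front of it and laterally centred.

```bash
python3 - <<'E'
from h import *
from scipy.optimize import least_squares
p=cv2.imread('pics/w3.png'); h=cv2.cvtColor(p,cv2.COLOR_BGR2HSV).astype(int)
m=((h[...,1]>110)&((h[...,0]<10)|(h[...,0]>170))).astype(np.uint8)*255
k=np.zeros_like(m); k[170:270,260:380]=255; m&=k
c=max(cv2.findContours(m,cv2.RETR_EXTERNAL,cv2.CHAIN_APPROX_NONE)[0],key=cv2.contourArea)[:,0]
c=c[c[:,1]<228]
q=cast(optics.calibration('wrist'),c,9)[:,:2]
f=least_squares(lambda v:np.hypot(*(q-v[:2]).T)-v[2],[567,-3,29]); print(f.x,np.abs(f.fun).max())
s,r=pose(); print(togo([f.x[0],f.x[1],102]),r.T@(np.r_[f.x[:2],0]-s['eef_pos']))
E
```

```text
[570.96543938  -8.79178419  24.8957897 ] 13.591078158638917
[-0.48  0.32  3.89] [ -4.80495644   3.22213946 140.89665635]
```

```bash
cat >> h.py <<'E'
from scipy.optimize import least_squares
def circ(cal,m,z,r,vmax,g):
    """circle of known radius through the hull of a mask above row vmax"""
    c=max(cv2.findContours(m,cv2.RETR_EXTERNAL,cv2.CHAIN_APPROX_NONE)[0],key=cv2.contourArea)
    c=c[:,0]; c=c[c[:,1]<vmax]; q=cast(cal,c,z)[:,:2]
    f=least_squares(lambda v:np.hypot(*(q-v).T)-r,g,loss='soft_l1',f_scale=0.7)
    return f.x,np.median(np.abs(np.hypot(*(q-f.x).T)-r)),(c[:,0].min(),c[:,0].max(),c[:,1].min())
E
python3 - <<'E'
from h import *
p=cv2.imread('pics/w3.png'); h=cv2.cvtColor(p,cv2.COLOR_BGR2HSV).astype(int)
m=((h[...,1]>70)&((h[...,0]<10)|(h[...,0]>170))).astype(np.uint8)*255
k=np.zeros_like(m); k[170:270,260:380]=255; m&=k
m=cv2.morphologyEx(m,cv2.MORPH_CLOSE,np.ones((7,7),np.uint8))
print(circ(optics.calibration('wrist'),m,9,29,226,[567,-4]))
E
```

```text
(array([568.34067177,  -2.17253258]), np.float64(0.34955893179663633), (np.int32(280), np.int32(359), np.int32(190)))
```

>>> servo_tool(
  deltas=[0, 0, 0, 0.15, 0.1, 2.0, 1, 0, 0, 0, 0, 0, 1.2, 1, 0, 0, 0, 0, 0, 0.5, 1, 0, 0, 0, 0, 0, 0.3, 1, 0, 0, 0, 0, 0, 0.1, 1, 0, 0, 0, 0, 0, 0, 1],
)

```text
t: 6.58
eef_pos: [568.3, -1.9, 100.4]
tcp_rot: [2.084, 2.35, 0.001]
force: [0.7, 0.2, -0.4]
gripper_width: 0.41
finger_force: 25.0
```

>>> servo_tool(
  deltas=[0, 0, 0, 0, 0, 0, 0, 0, 0, 0, 0, 0, 0, -0.3, 0, 0, 0, 0, 0, 0, -1, 0, 0, 0, 0, 0, -3, -1, 0, 0, 0, 0, 0, -4.5, -1, 0, 0, 0, 0, 0, -2.5, -1],
)

```text
t: 7.32
eef_pos: [568.9, -1.9, 202.4]
tcp_rot: [2.083, 2.349, 0.003]
force: [0.4, -0.4, 0.2]
gripper_width: 0.988
finger_force: 0.0
```

>>> servo_tool(
  deltas=[0, 0, 0, -4, -2, 0, -1, 0, 0, 0, -5, -3, 0, -1, 0, 0, 0, -5, -3, 0, -1, 0, 0, 0, -5, -3, 0, -1, 0, 0, 0, -4, -2, 0, -1, 0, 0, 0, -2.1, -0.8, 0, -1, 0, 0, 0, 0, 0, 0, -1, 0, 0, 0, 0, 0, 0, -1, 0, 0, 0, 0, 0, 0, -1],
)

```text
t: 8.45
eef_pos: [461.4, -266.6, 200.0]
tcp_rot: [-2.083, -2.352, -0.0]
force: [-0.3, 0.8, 0.0]
gripper_width: 0.998
finger_force: 0.0
```

```bash
python3 - <<'E'
from h import *
s,r=pose(); cal=optics.calibration('wrist'); p,d=optics.read_camera('wrist')
p=p[:,:,::-1].copy(); cv2.imwrite('pics/w4.png',p); print(s['t'],s['eef_pos'],r[:2].round(3))
g=cv2.cvtColor(p,cv2.COLOR_BGR2GRAY); np.save('cal4.npy',cal['extrinsics'])
t,_=optics.read_camera('top'); t=t[:,:,::-1].copy()
cv2.imwrite('pics/c4.png',np.hstack([cv2.resize(p,(480,360)),cv2.resize(t[180:300,190:296],(318,360))]))
E
```

```text
8.45 [ 461.36238558 -266.62606319  199.96982922] [[-0.121  0.993  0.   ]
 [ 0.993  0.121  0.   ]]
```

View pics/c4.png

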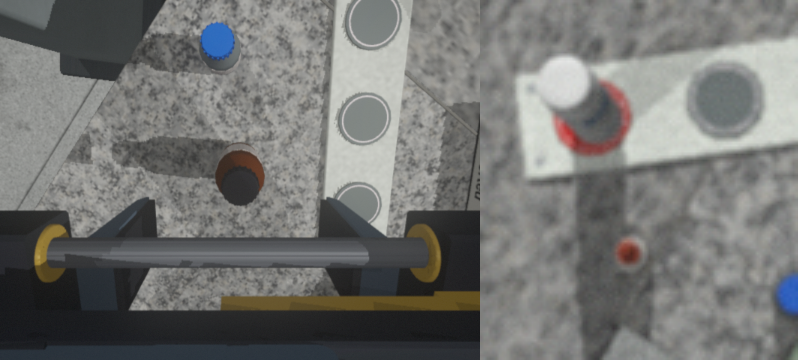

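Tall stands on the red pad. In the wrist view (full-size pixels), the amber cap is at about (320,247), the blue cap at (290,53) and the middle pads at (487,160) and (497,27).

```bash
python3 - <<'E'
from h import *
p=cv2.imread('pics/w4.png'); h=cv2.cvtColor(p,cv2.COLOR_BGR2HSV).astype(int); cal=optics.calibration('wrist'); cal['extrinsics']=np.load('cal4.npy')
g=cv2.cvtColor(p,cv2.COLOR_BGR2GRAY); H,S=h[...,0],h[...,1]
k=lambda u,r: cv2.circle(np.zeros_like(g),u,r,255,-1)
e=blob((g<70)&(S<110),(320,247),30); print('amber',e[0],e[1],cast(cal,[e[0]],122)[0])
e=blob((H>100)&(H<130)&(S>120),(290,53),35); print('grey',e[0],e[1],cast(cal,[e[0]],97)[0])
for u,g0 in [((487,160),(592,-203)),((497,27),(580,-103))]:
    m=((g<150)&(k(u,44)>0)).astype(np.uint8)*255
    c=max(cv2.findContours(m,cv2.RETR_EXTERNAL,cv2.CHAIN_APPROX_NONE)[0],key=cv2.contourArea); e=cv2.fitEllipse(c); print(e, cast(cal,[e[0]],9)[0])
print(togo([461,-267,51]))
E
```

```text
amber (319.17559814453125, 247.39369201660156) (52.646934509277344, 56.671939849853516) [ 461.48072719 -262.57081537  122.        ]
grey (290.74090576171875, 55.647735595703125) (45.311302185058594, 50.889869689941406) [ 431.60063749 -155.09581674   97.        ]
((484.9039611816406, 158.01393127441406), (66.65355682373047, 72.64801788330078), 50.032867431640625) [ 592.07249412 -199.74340294    9.        ]
((498.2110595703125, 27.431991577148438), (58.600685119628906, 64.64886474609375), 49.24195098876953) [ 581.02744369 -101.96422058    9.        ]
[-0.02 -0.04 14.9 ]
```

>>> servo_tool(
  deltas=[0, 0, 0, 0.2, 0, 4.0, -1, 0, 0, 0, 0, 0, 5.0, -1, 0, 0, 0, 0, 0, 4.2, -0.8, 0, 0, 0, 0, 0, 1.6, -0.5, 0, 0, 0, 0, 0, 0, -0.2, 0, 0, 0, 0, 0, 0, 1, 0, 0, 0, 0, 0, 0, 1, 0, 0, 0, 0, 0, 0, 1, 0, 0, 0, 0, 0, 0, 1, 0, 0, 0, 0, 0, 0, 1],
)

```text
t: 9.8
eef_pos: [461.9, -266.1, 53.1]
tcp_rot: [2.082, 2.348, 0.001]
force: [1.4, -0.0, 6.2]
gripper_width: 0.493
finger_force: 24.9
```

>>> servo_tool(
  deltas=[0, 0, 0, 0, 0, -1.5, 1, 0, 0, 0, 0, 0, -3.5, 1, 0, 0, 0, 0, 3, 0, 1, 0, 0, 0, 3, 4, 0, 1, 0, 0, 0, 4, 4, 0, 1, 0, 0, 0, 4, 2, 0, 1, 0, 0, 0, 3, 0.7, 0, 1, 0, 0, 0, 0.9, 0, 0, 1, 0, 0, 0, 0, 0, 0, 1, 0, 0, 0, 0, 0, 0, 1, 0, 0, 0, 0, 0, 0, 1],
)

```text
t: 11.18
eef_pos: [578.9, -102.4, 102.0]
tcp_rot: [2.086, 2.349, -0.0]
force: [0.5, -0.1, -1.4]
gripper_width: 0.5
finger_force: 24.9
```

```bash
python3 - <<'E'
from h import *
s,r=pose(); print(s['t'],s['eef_pos'],s['force'],togo([580.6,-102,62]))
p,d=optics.read_camera('wrist'); cv2.imwrite('pics/w5.png',p[:,:,::-1])
E
```

```text
11.175 [ 578.85312785 -102.41890268  102.03349605] [ 0.48308814 -0.11693226 -1.3884639 ] [0.02 0.18 4.  ]
```

View pics/w5.png

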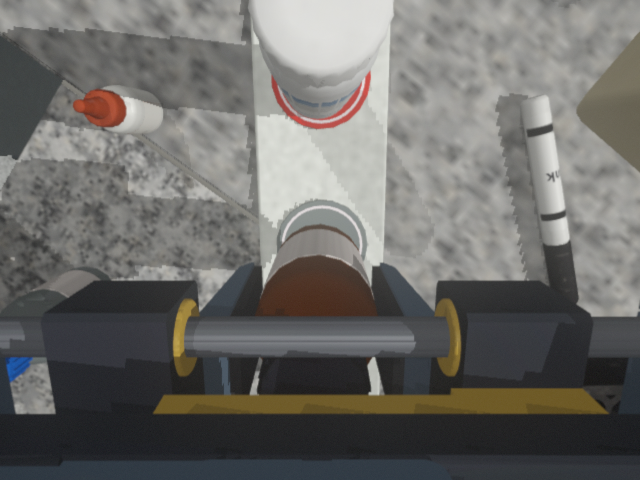

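The tall bottle stands in the middle of the red ring. The amber bottle hangs over the next pad, whose ring spans columns 279–368.

>>> servo_tool(
  deltas=[0, 0, 0, 0, 0.15, 2.0, 1, 0, 0, 0, 0, 0, 1.2, 1, 0, 0, 0, 0, 0, 0.5, 1, 0, 0, 0, 0, 0, 0.2, 1, 0, 0, 0, 0, 0, 0.1, 1, 0, 0, 0, 0, 0, 0, 1],
)

```text
t: 11.98
eef_pos: [580.7, -101.2, 62.5]
tcp_rot: [2.084, 2.35, 0.0]
force: [0.0, 0.3, 0.8]
gripper_width: 0.493
finger_force: 24.9
```

>>> servo_tool(
  deltas=[0, 0, 0, 0, 0, 0, 0, 0, 0, 0, 0, 0, 0, -0.4, 0, 0, 0, 0, 0, 0, -1, 0, 0, 0, 0, 0, -3, -1, 0, 0, 0, 0, 0, -4.5, -1, 0, 0, 0, 0, 0, -3.5, -1],
)

```text
t: 12.72
eef_pos: [580.9, -101.2, 173.7]
tcp_rot: [2.083, 2.35, 0.001]
force: [0.6, 0.0, -0.3]
gripper_width: 0.991
finger_force: 0.0
```

>>> servo_tool(
  deltas=[0, 0, 0, -1, -4, 0, -1, 0, 0, 0, -1, -5, 0, -1, 0, 0, 0, -1, -4, 0, -1, 0, 0, 0, -0.7, -2.6, 0, -1, 0, 0, 0, 0, 0, 0, -1, 0, 0, 0, 0, 0, 0, -1, 0, 0, 0, 0, 0, 0, -1],
)

```text
t: 13.6
eef_pos: [431.1, -156.3, 171.9]
tcp_rot: [2.083, 2.351, 0.001]
force: [0.1, 0.1, 0.9]
gripper_width: 1.003
finger_force: 0.0
```

```bash
python3 - <<'E'
from h import *
s,r=pose(); cal=optics.calibration('wrist'); p,d=optics.read_camera('wrist')
p=p[:,:,::-1].copy(); cv2.imwrite('pics/w6.png',p); print(s['t'],s['eef_pos'],r[:2].round(3))
h=cv2.cvtColor(p,cv2.COLOR_BGR2HSV).astype(int); H,S=h[...,0],h[...,1]
e=blob((H>100)&(H<130)&(S>120),(318,250),60); print('grey',e,cast(cal,[e[0]],97)[0])
E
```

```text
13.6 [ 431.11741158 -156.30544532  171.91967305] [[-0.121  0.993  0.001]
 [ 0.993  0.121 -0.   ]]
grey ((318.3899230957031, 248.06497192382812), (45.105770111083984, 46.612266540527344), 166.1117706298828) [ 430.73704209 -151.95844235   97.        ]
```

View pics/w6.png

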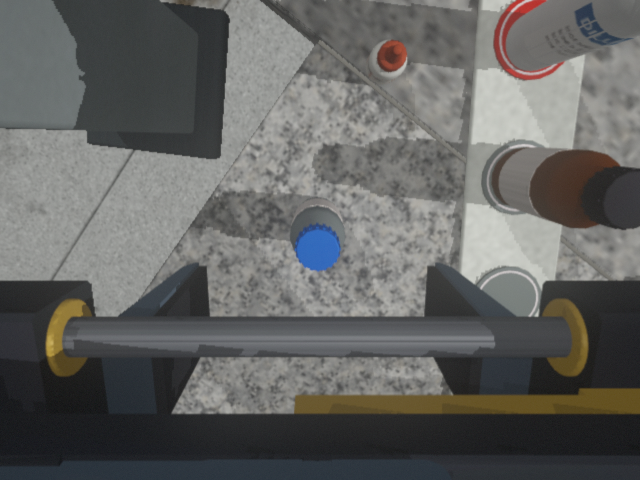

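The blue cap is at (318,248). The amber bottle sits inside its ring at (490–540,180), the tall one is on red, and the dropper is at (391,57).

>>> servo_tool(
  deltas=[0, 0, 0, 0.2, 0, 4.0, -1, 0, 0, 0, 0, 0, 5.0, -1, 0, 0, 0, 0, 0, 3.8, -0.7, 0, 0, 0, 0, 0, 1.5, -0.4, 0, 0, 0, 0, 0, 0, 0, 0, 0, 0, 0, 0, 0, 1, 0, 0, 0, 0, 0, 0, 1, 0, 0, 0, 0, 0, 0, 1, 0, 0, 0, 0, 0, 0, 1, 0, 0, 0, 0, 0, 0, 1],
  squeeze=20,
)

```text
t: 14.9
eef_pos: [430.6, -154.8, 29.7]
tcp_rot: [2.083, 2.349, 0.001]
force: [0.3, -0.3, 6.7]
gripper_width: 0.409
finger_force: 20.0
```

>>> servo_tool(
  deltas=[0, 0, 0, 0, 0, -1.5, 1, 0, 0, 0, 0, 0, -3.5, 1, 0, 0, 0, -3, 1, 0, 1, 0, 0, 0, -3.5, 4, 0, 1, 0, 0, 0, 0, 5, 0, 1, 0, 0, 0, 0, 3.5, 0, 1, 0, 0, 0, 0, 1.5, 0, 1, 0, 0, 0, 0, 0.5, 0, 1, 0, 0, 0, 0, 0, 0, 1, 0, 0, 0, 0, 0, 0, 1, 0, 0, 0, 0, 0, 0, 1],
)

```text
t: 16.27
eef_pos: [590.7, -200.7, 79.2]
tcp_rot: [-2.085, -2.35, 0.0]
force: [0.5, -0.6, 0.1]
gripper_width: 0.412
finger_force: 20.0
```

```bash
python3 - <<'E'
from h import *
s,r=pose(); print(s['t'],s['eef_pos'],s['force'],togo([592.6,-201,38.5]))
p,d=optics.read_camera('wrist'); cv2.imwrite('pics/w7.png',p[:,:,::-1])
E
```

```text
16.275 [ 590.72297579 -200.66043121   79.19538646] [ 0.53880796 -0.5687203   0.0901143 ] [-0.06  0.18  4.07]
```

View pics/w7.png

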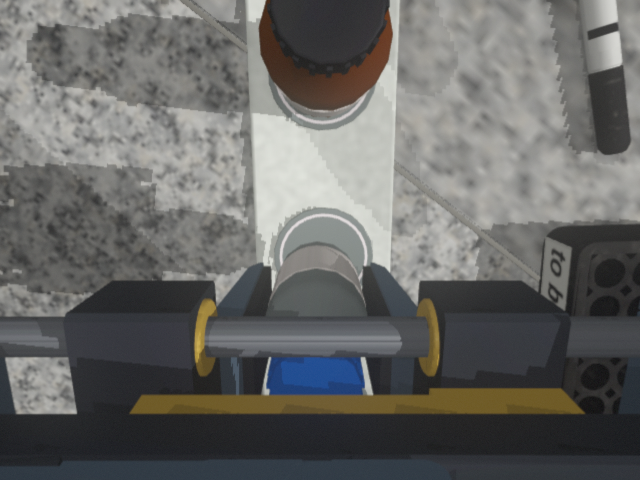

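The grey bottle hangs over its pad: ring centre at about column 322, bottle at about 318. The amber bottle is upright in its ring.

>>> servo_tool(
  deltas=[0, 0, 0, 0, 0.2, 2.0, 1, 0, 0, 0, 0, 0, 1.2, 1, 0, 0, 0, 0, 0, 0.5, 1, 0, 0, 0, 0, 0, 0.25, 1, 0, 0, 0, 0, 0, 0.1, 1, 0, 0, 0, 0, 0, 0, 1],
)

```text
t: 17.08
eef_pos: [593.6, -200.4, 39.1]
tcp_rot: [2.084, 2.35, 0.0]
force: [-1.0, 0.3, 1.8]
gripper_width: 0.415
finger_force: 20.0
```

>>> servo_tool(
  deltas=[0, 0, 0, 0, 0, 0, 0, 0, 0, 0, 0, 0, 0, -0.4, 0, 0, 0, 0, 0, 0, -1, 0, 0, 0, 0, 0, 0, -1, 0, 0, 0, 0, 0, -3, -1, 0, 0, 0, 0, 0, -5, -1, 0, 0, 0, 0, 0, -5, -1],
)

```text
t: 17.95
eef_pos: [593.2, -200.2, 169.6]
tcp_rot: [-2.084, -2.35, 0.0]
force: [1.0, 0.1, 0.1]
gripper_width: 0.999
finger_force: 0.0
```

>>> servo_tool(
  deltas=[0, 0, 0, 4.4, -2.8, 0, -1, 0, 0, 0, 4.4, -2.8, 0, -1, 0, 0, 0, 4.4, -2.8, 0, -1, 0, 0, 0, 4.4, -2.8, 0, -1, 0, 0, 0.167, 0, 0, 0, -1, 0, 0, 0.167, 0, 0, 0, -1, 0, 0, 0.167, 0, 0, 0, -1, 0, 0, 0.167, 0, 0, 0, -1, 0, 0, 0.167, 0, 0, 0, -1, 0, 0, 0.167, 0, 0, 0, -1, 0, 0, 0.167, 0, 0, 0, -1, 0, 0, 0, 0, 0, 0, -1],
)

```text
t: 19.45
eef_pos: [461.2, -38.9, 168.5]
tcp_rot: [3.034, 0.813, 0.0]
force: [-0.2, 0.3, 0.5]
gripper_width: 1.001
finger_force: 0.0
```

>>> servo_tool(
  deltas=[0, 0, 0, 0, 0, 0, -1, 0, 0, 0, 0, 0, 0, -1],
)

```text
t: 19.7
eef_pos: [461.2, -38.9, 168.4]
tcp_rot: [3.035, 0.812, 0.0]
force: [0.6, -0.4, -0.4]
gripper_width: 1.002
finger_force: 0.0
```

```bash
python3 - <<'E'
from h import *
s,r=pose(); cal=optics.calibration('wrist'); p,d=optics.read_camera('wrist')
p=p[:,:,::-1].copy(); cv2.imwrite('pics/w8.png',p); print(s['t'],s['eef_pos'],r[:2].round(3))
h=cv2.cvtColor(p,cv2.COLOR_BGR2HSV).astype(int); H,S=h[...,0],h[...,1]
e=blob((S>120)&((H<10)|(H>170)),(318,220),50); q=cast(cal,[e[0]],60)[0]; print('drop',e,q,togo([q[0],q[1],16]))
E
```

```text
19.7 [461.16957163 -38.93808376 168.446309  ] [[ 0.866  0.5    0.   ]
 [ 0.5   -0.866 -0.   ]]
drop ((313.57672119140625, 231.26959228515625), (24.199281692504883, 25.655467987060547), 7.378384590148926) [465.2751198  -33.64474375  60.        ] [ 0.62 -0.26 15.24]
```

View pics/w8.png

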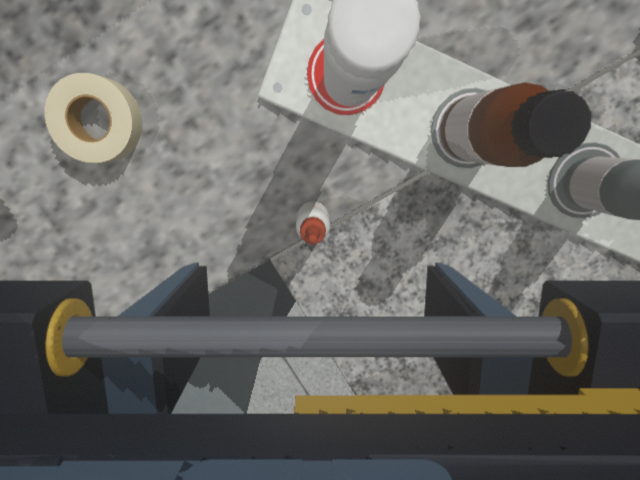

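Dropper's red cap is at (314,231); tall, amber and grey all stand on their pads; the tape roll at (93,118) is untouched.

>>> servo_tool(
  deltas=[0, 0, 0, 0.4, -0.25, 4.0, -1, 0, 0, 0, 0, 0, 5.0, -0.8, 0, 0, 0, 0, 0, 4.5, -0.5, 0, 0, 0, 0, 0, 1.9, -0.2, 0, 0, 0, 0, 0, 0, 0.1, 0, 0, 0, 0, 0, 0, 0.4, 0, 0, 0, 0, 0, 0, 1, 0, 0, 0, 0, 0, 0, 1, 0, 0, 0, 0, 0, 0, 1, 0, 0, 0, 0, 0, 0, 1],
  squeeze=10,
)

```text
t: 21.0
eef_pos: [464.0, -34.9, 15.2]
tcp_rot: [3.035, 0.81, 0.002]
force: [-1.2, 0.3, 6.8]
gripper_width: 0.257
finger_force: 10.1
```

>>> servo_tool(
  deltas=[0, 0, 0, 0, 0, -2, 1, 0, 0, 0, 0, 0, -5, 1, 0, 0, 0, 0, 0, -5, 1, 0, 0, 0, 0, 0, -4, 1, 0, 0, -0.167, 0, 0, 0, 1, 0, 0, -0.167, 0, 0, 0, 1, 0, 0, -0.167, 0, 0, 0, 1, 0, 0, -0.167, 0, 0, 0, 1, 0, 0, -0.167, 0, 0, 0, 1, 0, 0, -0.167, 0, 0, 0, 1, 0, 0, -0.167, 0, 0, 0, 1, 0, 0, 0, 0, 0, 0, 1],
)

```text
t: 22.5
eef_pos: [463.1, -34.7, 174.2]
tcp_rot: [-2.086, -2.348, 0.001]
force: [0.1, -0.6, -0.3]
gripper_width: 0.257
finger_force: 10.0
```

>>> servo_tool(
  deltas=[0, 0, 0, -4, 1.2, 0, 1, 0, 0, 0, -5, 2, 0, 1, 0, 0, 0, -5, 2, 0, 1, 0, 0, 0, -5, 2, 0, 1, 0, 0, 0, -5, 2, 0, 1, 0, 0, 0, -3, 1.2, 0, 1, 0, 0, 0, -1, 0.4, 0, 1, 0, 0, 0, 0, 0, 4, 1, 0, 0, 0, 0, 0, 5, 1, 0, 0, 0, 0, 0, 2, 1, 0, 0, 0, 0, 0, 0, 1, 0, 0, 0, 0, 0, 0, 1],
)

```text
t: 24.0
eef_pos: [604.8, -299.6, 66.0]
tcp_rot: [2.083, 2.349, 0.001]
force: [-0.4, -0.4, -0.5]
gripper_width: 0.26
finger_force: 10.0
```

```bash
python3 - <<'E'
from h import *
s,r=pose(); print(s['t'],s['eef_pos'],s['force'],s['gripper_width'],r[:2].round(3),togo([604.8,-300,24.4]))
cal=optics.calibration('wrist'); p,d=optics.read_camera('wrist'); p=p[:,:,::-1].copy();cv2.imwrite('pics/w9.png',p)
E
```

```text
24.0 [ 604.83521016 -299.62288416   65.95388607] [-0.41304524 -0.42477904 -0.47623168] 0.2600983096226319 [[-0.12   0.993  0.002]
 [ 0.993  0.12  -0.001]] [-0.03 -0.02  4.16]
```

View pics/w9.png

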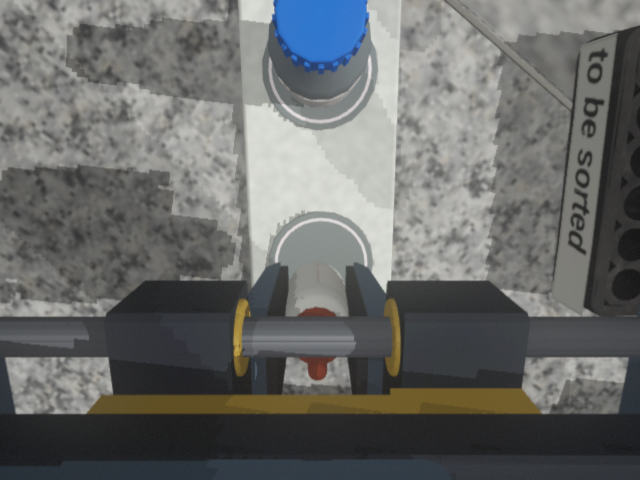

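The dropper hangs over the last pad: pad columns 268–372, bottle foot's far edge at (318,262). Grey stands inside its ring.

```bash
python3 - <<'E'
from h import *
s,r=pose(); cal=optics.calibration('wrist')
u=[(268,256),(372,256),(320,211)]
q=cast(cal,u,9); f=cast(cal,[(318,262)],50.8)
for x in np.r_[q,f]: print((r.T@(x-s['eef_pos'])).round(1))
E
```

```text
[  4.6 -27.6  57.2]
[ 4.5 29.5 57.4]
[29.5  0.9 57.3]
[13.5 -0.3 15.5]
```

>>> servo_tool(
  deltas=[0, 0, 0, 0, 0.1, 2.0, 1, 0, 0, 0, 0, 0, 1.2, 1, 0, 0, 0, 0, 0, 0.5, 1, 0, 0, 0, 0, 0, 0.3, 1, 0, 0, 0, 0, 0, 0.1, 1, 0, 0, 0, 0, 0, 0, 1, 0, 0, 0, 0, 0, 0, 1],
)

```text
t: 24.92
eef_pos: [605.4, -299.9, 24.2]
tcp_rot: [2.084, 2.35, 0.0]
force: [-1.1, 0.6, 5.1]
gripper_width: 0.258
finger_force: 10.0
```

>>> servo_tool(
  deltas=[0, 0, 0, 0, 0, 0, 0.3, 0, 0, 0, 0, 0, 0, 0, 0, 0, 0, 0, 0, 0, -0.3, 0, 0, 0, 0, 0, 0, -0.5, 0, 0, 0, 0, 0, -3, -0.5, 0, 0, 0, 0, 0, -5, -0.5, 0, 0, 0, 0, 0, -5, -0.5, 0, 0, 0, 0, 0, -5, -0.5, 0, 0, 0, 0, -5, 0, -0.5, 0, 0, 0, 0, -5, 0, -0.5, 0, 0, 0, 0, 0, 0, -0.5, 0, 0, 0, 0, 0, 0, -0.5],
)

```text
t: 26.42
eef_pos: [506.4, -311.9, 203.8]
tcp_rot: [2.084, 2.349, 0.001]
force: [-0.3, -0.9, -0.3]
gripper_width: 0.747
finger_force: 0.0
```

```bash
python3 - <<'E'
from h import *
a,_=optics.read_camera('top'); b,_=optics.read_camera('wrist'); c,_=optics.read_camera('scene')
a=cv2.resize(a[150:290,150:460],(800,361)); 
cv2.imwrite('pics/f.png',np.vstack([a[:300],np.hstack([cv2.resize(b,(400,300)),cv2.resize(c,(400,300))])])[:,:,::-1])
print(bot.get_obs()['t'])
E
```

```text
26.575
```

View pics/f.png

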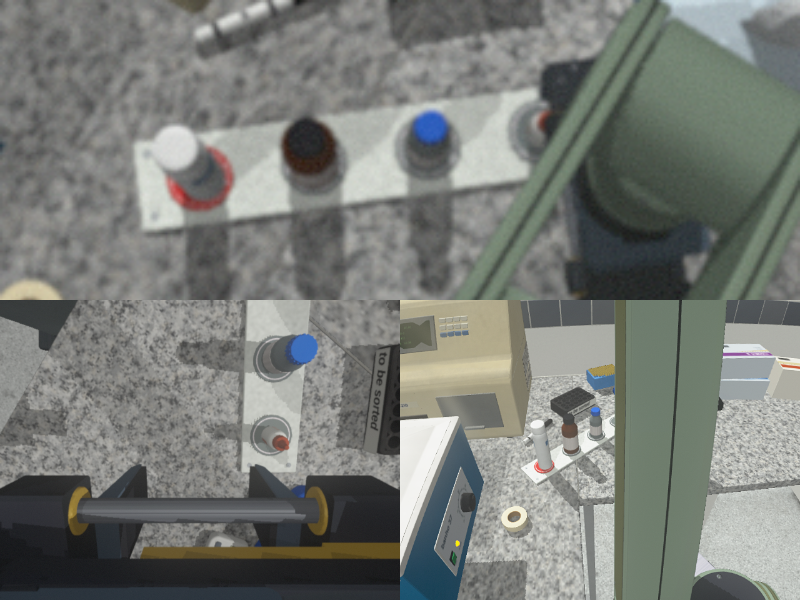

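All four stand upright on their pads: red, amber, blue and dropper, with caps in order along the row. I'll check the centring with the top camera after moving the arm clear.

>>> servo_tool(
  deltas=[0, 0, 0, 0, -5, 0, -0.5, 0, 0, 0, 0, -5, 0, -0.5, 0, 0, 0, 0, -4, 0, -0.5, 0, 0, 0, 0, 0, 0, -0.5, 0, 0, 0, 0, 0, 0, -0.5],
)

```text
t: 27.2
eef_pos: [368.1, -328.8, 203.6]
tcp_rot: [2.083, 2.35, 0.001]
force: [0.2, 0.4, -0.2]
gripper_width: 0.749
finger_force: 0.0
```

```bash
python3 - <<'E'
from h import *
p,_=optics.read_camera('top'); p=p[:,:,::-1].copy(); cal=optics.calibration('top')
h=cv2.cvtColor(p,cv2.COLOR_BGR2HSV).astype(int); H,S,V=h[...,0],h[...,1],h[...,2]
red=(S>120)&((H<10)|(H>170))
P=[(564.9,-4.5),(577.2,-104.5),(590.1,-203.3),(602.2,-302.4)]
T=np.array(cal['extrinsics'])
for n,m,z,q in [('tall',(V>185)&(S<30),159,P[0]),('amber',(V<60),131,P[1]),('grey',(H>100)&(H<130)&(S>120),106,P[2]),('drop',red,75,P[3])]:
    c=T[:3,:3].T@(np.r_[q,z]-T[:3,3]); u=cv2.projectPoints(np.array([[c[0],-c[1],-c[2]]]),np.zeros(3),np.zeros(3),np.array([[cal['fx'],0,cal['cx']],[0,cal['fy'],cal['cy']],[0,0,1.]]),cal['distortion'])[0].ravel()
    e=blob(m,tuple(int(round(x)) for x in u),13); w=cast(cal,[e[0]],z)[0]; print(n,u.round(1),np.round(e[0],1),np.round(e[1],1),(w[:2]-q).round(1))
E
```

```text
tall [217.6 208. ] [216.2 209.3] [18.  22.4] [-2.5  2.7]
amber [269.4 204. ] [270.4 207.6] [17.3 21.4] [-7.6 -2. ]
grey [318.  199.6] [317.3 200.4] [12.2 12.7] [-1.7  1.4]
drop [363.8 196.5] [362.8 196.5] [3.3 4.6] [-0.2  2.1]
```

```bash
python3 -c "
from rig import ticket; print(ticket.job_done())"
```

```text
the job is handed in; nothing more can be done
None
```

The job is handed in at about 27 s. All four bottles stand upright by height along the row, tallest on the red pad. Tall, grey and dropper measured within about 4 mm of centre; amber read about 8 mm off, but its dark shoulder skews that reading and the wrist view showed it inside its ring. The arm touched neither the timer nor the tape roll.

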